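# Refit spacer, washer and swing keeper on a sole-buffing roller

## Task

Put the sandal-sole buffing roller's shaft back together: slip the spacer tube over the upright shaft so that it stands on the roller's bearing, lay the washer over the shaft on top of the spacer, and then swing the slotted keeper fully home around the neck of the shaft. Let go of everything, and leave the bead bowl, the sandal and the cutters where they are.

Things in the scene. Friction and masses are not known exactly. Their poses are not given: they have to be found in the camera images.
- stand: Fixed stand: grey base plate, 12 mm thick, from -45 to +85 mm in x and -45 to +45 mm in y, with an upright 12 mm shaft and, 60 mm from it, a 16 mm pivot post, 99 mm high with the keeper on it. Origin on the shaft axis at table level; z up, x from shaft to post. Around the shaft sits a black roller, 44 mm across, 16 to 46 mm above the table.
- seat (a point): Point on the shaft axis on top of the roller's steel bearing ring (28 mm across), 48 mm above the table: the spacer stands here, and the washer's underside then lies 30 mm higher. Its axes are those of the stand.
- shaft_tip (a point): Top of the shaft, 108 mm above the table. Its cone narrows from 12 to 5 mm diameter over the last 8 mm. The shaft has an 8 mm neck from 88 to 96 mm above the table.
- spacer: Plain aluminium tube standing upright, 26 mm outer diameter, 30 mm high, bore 16 mm, about 30 g. Origin at its centre (15 mm above its underside), z along the bore. Both ends are alike.
- washer: Thick flat steel washer lying flat, 44 mm outer diameter, 8 mm thick, hole 16 mm, about 80 g. Origin at its centre (4 mm above its underside), z along the hole. Both faces are alike.
- keeper (a joint): Angle (rad) of the keeper, a level dark steel plate 24 mm wide, 5 mm thick, with a 9 mm slot in its side, hinged on the post; underside 89 mm above the table (3 mm over a stacked washer). 0 = fully home at its stop, slot around the neck; it starts open, 1.3 to 1.7 (limit 1.8), on the stand's -y side. At angle q the tab is at (60 - 85 cos q, -85 sin q) mm in the stand's x, y.
- keeper_tab (a point): Top of the keeper's tab, an upright round steel pin, 10 mm diameter, 28 mm tall (94 to 122 mm above the table), 85 mm from the pivot axis, by which the keeper can be pushed or pinched. The keeper stays where it is left; about 1 N at the tab moves it.
- pivot (a point): Point on the pivot axis of the keeper, at the keeper's upper face, 94 mm above the table.
- bead_bowl: Bystander: wooden bowl with beads, 112 mm across, 45 mm high; origin at the centre of its underside.
- sandal: Bystander: white sandal with a blue strap, 242 x 92 mm, about 50 mm high; origin under the sole near its middle, x towards the toe.
- cutters: Bystander: black-handled side cutters lying flat, 145 x 48 mm, 12 mm high; origin at table level between the handles, x towards the jaws.

How it is judged:
By the outcome, as a careful person would: the job done as asked, in the order asked, and still so for the second after the job is handed in, with the robot touching nothing.
It also fails if it takes over 67 s, if anything falls off the work surface, if the arm or the gripper's body presses on something with over 40 N, if the wrist force passes 120 N, or if a joint passes its speed limit or range.

## Robot

A 6-joint arm with a two-finger parallel gripper is mounted at the origin on the work surface. World frame = base frame: x ahead of the robot, y to its left, z up, the work surface at z = 0. Lengths are in m, angles in rad, forces in N, time in s.
With the tool pointing down it reaches from about 0.2 to 0.875 m from the base axis. Payload 3.4 kg.
Tool frame: the origin (TCP) lies on the mounting face of the last link; the fingertips stand 199 mm ahead of it and the grasp point (between the pads) lies 180 mm ahead of it (manip.grip_point_offset is the distance from the TCP to the grasp point, in m); z points along the fingers, y is the direction in which the jaws open and shut (so a half turn about z gives the same grasp; the last joint's range is limited). The gripper opens to 94 mm and grips with 3 to 60 N. Pads are 16 mm wide; open, the fingers measure 119 mm over their backs; the gripper's body (75 mm by 177 mm) begins 78 mm behind the grasp point.
Start: joints at [1.161, 0.276, 1.505, -0, 1.361, -0.121], TCP at [0.164, 0.551, 0.405] pointing down, gripper open.
Joint ranges: [-2.89, 2.89], [-0.75, 2.08], [0.22, 2.7], [-1.18, 4.32], [0.11, 2.71], [-2.7, 2.7]. Speed limits (rad/s): [2.57, 2.57, 3.14, 3.14, 3.14, 3.14].

## Interface

Orientations are given as [roll, pitch, yaw] about the fixed x, y, z axes, in that order (R = Rz(yaw) Ry(pitch) Rx(roll)).
In Python, from rig import manip gives the robot as it stands.
- The arm moves only by the tool move_arm, never from a script. Its argument "plan" is a list of rows, each an object of numbers: "x", "y", "z": the shift along the tool's x, y, z in cm; "rx", "ry", "rz": the turn, a rotation vector about the tool's x, y, z in rad. A call has 1 to 12 rows; each row is the pose to reach, as a shift and turn from the pose commanded when the call began, along the tool's axes at that moment; what a row does not reach only later rows make up. A row lasts 1/10 s, in which the tool goes at most 50 mm and 8.59 degrees, less where a joint would pass 70% of its speed; a pose out of reach is approached as far as the arm can. A call with a gripper value outside its range is refused whole. "claw" is the opening, from -1 (shut) to 1 (fully open), set as the call begins (left out, the last holds). The fingers move at their own pace and stop on an object; "grip_force" is the grip in N (left out, the last holds). Time passes only in rows, so rows that repeat a pose let the fingers close. It gives the time, the measured TCP pose, the force and the opening at its end, in the units of the state.
- manip.state(): the state, without advancing time (a new reading comes with each control period).
- manip.read_camera(name): name is "scene" or "top"; returns the picture (480x640x3 uint8, red, green, blue); there is no depth.
- manip.camera_model(name): a dict with "fx", "fy", "cx", "cy" (pixels), "k1" (the pictures are not rectified: a ray, as slopes to the right and down, at radius r is drawn at 1 + k1 r^2 times it, then the intrinsics apply), "cam_to_world" (4x4, takes a point from camera to world coordinates). Camera axes: x right, y down, z forward; pixel columns grow to the right and rows downward; lengths in m; the calibration is good to about 2 mm. A picture is of the moment at which its call begins. camera_model takes no time and is no camera call.
- manip.hand_in(): hands the job in, once; it reports no verdict.
The state is a dict: "clock": time; "joint_positions": joint angles; "joint_velocities": joint speeds; "effort": joint torques, N m; "tcp_pos": TCP position; "tool_rot": TCP orientation; "wrist_force": force on the tool from outside, world axes, zero at the start; "moment": the same for the moment, N m; "width": opening from 0.0 (shut) to 1.0 (fully open).
Only numpy, scipy, OpenCV 4.12 (cv2) and the standard library are available. Lean on these libraries where they do the work, as an engineer would, in place of code of your own. Each camera call takes 0.05 s, during which the arm holds its last target.

## Working session

There is one attempt and no reset: what is moved stays moved. The work goes in short steps, Python scripts to look and compute and a tool call to move; the robot and the scene stay as the last step left them, time stands still between calls to the robot, and variables do not carry over. Pictures are saved under pics/ and viewed, and the job is handed in when it is done.

Besides the shell and the picture viewer there is one more tool, called after ">>>" as a command line: name --argument value ..., lists and objects as JSON in quotes. move_arm: Moves the arm, as the interface text tells. Its arguments: {"type":"object","properties":{"plan":{"type":"array","items":{"type":"object","properties":{"x":{"type":"number"},"y":{"type":"number"},"z":{"type":"number"},"rx":{"type":"number"},"ry":{"type":"number"},"rz":{"type":"number"}}}},"claw":{"type":"number"},"grip_force":{"type":"number"}},"required":["plan"]}

```bash
mkdir -p pics; cat > h.py <<'E'
import numpy as np, cv2
from rig import manip
def snap(n,f):
    im=manip.read_camera(n); cv2.imwrite(f,im[:,:,::-1]); return im
def pix(n,P):
    m=manip.camera_model(n); T=np.linalg.inv(np.array(m["cam_to_world"])); P=np.atleast_2d(P)
    c=P@T[:3,:3].T+T[:3,3]; s=c[:,:2]/c[:,2:]; r2=(s**2).sum(1,keepdims=True); s=s*(1+m["k1"]*r2)
    return s*[m["fx"],m["fy"]]+[m["cx"],m["cy"]]
def ray(n,uv):
    m=manip.camera_model(n); T=np.array(m["cam_to_world"])
    d=(np.array(uv,float)-[m["cx"],m["cy"]])/[m["fx"],m["fy"]]; s=d.copy()
    for _ in range(30): s=d/(1+m["k1"]*(s@s))
    return T[:3,3],T[:3,:3]@np.array([*s,1])
def at(n,uv,z):
    o,d=ray(n,uv); return o+d*(z-o[2])/d[2]
E
python3 - <<'E'
from h import *
snap("top","pics/t0.png");snap("scene","pics/s0.png")
for n in("top","scene"):
    m=manip.camera_model(n);print(n,m)
print(manip.state())
E
```

```text
top {'fx': 576.9438293439933, 'fy': 576.9438293439933, 'cx': 323.73550971080556, 'cy': 236.58018707297313, 'k1': -0.014067438566238542, 'cam_to_world': array([[ 0.02032404, -0.99561272,  0.09133587,  0.45155473],
       [-0.99973661, -0.021212  , -0.00876163,  0.02742592],
       [ 0.01066061, -0.09113374, -0.9957816 ,  1.23796342],
       [ 0.        ,  0.        ,  0.        ,  1.        ]])}
scene {'fx': 449.55135200340266, 'fy': 449.55135200340266, 'cx': 318.4832334313051, 'cy': 239.02807226420938, 'k1': 0.035293224470090874, 'cam_to_world': array([[ 0.75267949,  0.37193859, -0.54326354,  1.14418038],
       [ 0.65838482, -0.42302926,  0.62255576, -0.65305081],
       [ 0.00173614, -0.82626142, -0.56328416,  0.72231878],
       [ 0.        ,  0.        ,  0.        ,  1.        ]])}
{'clock': 0.1, 'joint_positions': array([ 1.16099567e+00,  2.76514848e-01,  1.50593789e+00,  1.24393067e-05,
        1.36069155e+00, -1.20994968e-01]), 'joint_velocities': array([-0.00065698, -0.00369373, -0.00228357,  0.00079465, -0.00145388,
        0.00058443]), 'effort': array([ 1.07734162e-03, -4.05464458e+01, -2.37777543e+01,  7.04389438e-02,
        2.99801922e-02, -5.09319921e-05]), 'tcp_pos': array([0.16369766, 0.55103228, 0.40392799]), 'tool_rot': array([-3.14005384e+00, -1.99354393e-04,  2.85278421e+00]), 'wrist_force': array([ 0.29140002, -0.29224637,  0.58367165]), 'moment': array([-0.02782846, -0.0083181 , -0.00133428]), 'width': 0.9999769817342662}
```

```bash
ls .
```

```text
h.py
pics
```

View pics/t0.png

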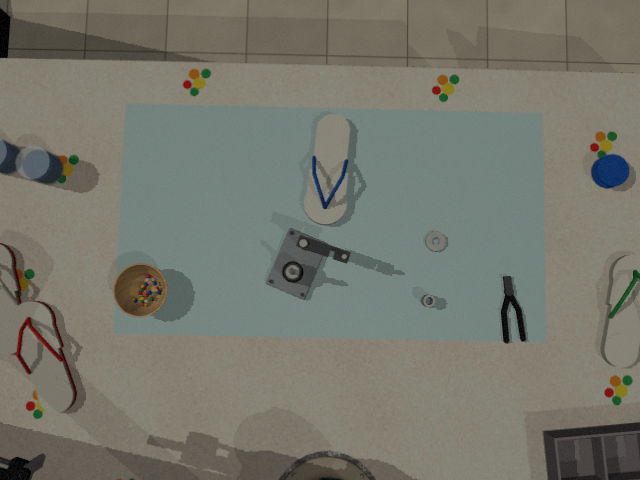

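View pics/s0.png

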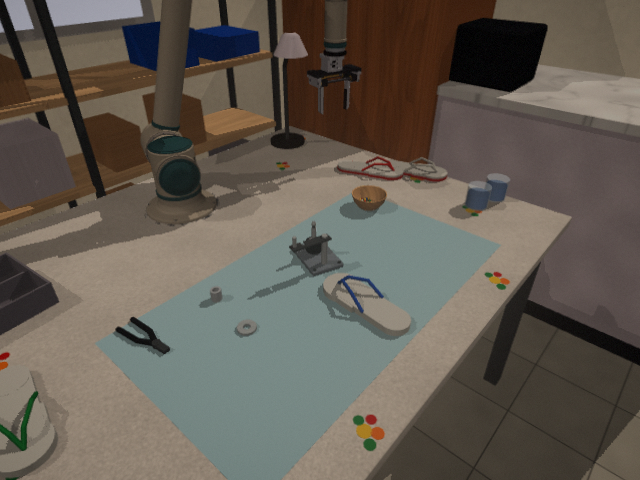

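The top view shows the stand around (297,265), the spacer near (429,300) and the washer near (436,241). The keeper is open, with its tab near (345,257). I'll enlarge these.

```bash
python3 - <<'E'
import cv2,numpy as np
t=cv2.imread("pics/t0.png");s=cv2.imread("pics/s0.png")
a=cv2.resize(t[218:308,258:364],None,fx=7,fy=6.5,interpolation=cv2.INTER_CUBIC)
a=cv2.resize(t[220:305,260:365],None,fx=7,fy=7,interpolation=cv2.INTER_CUBIC);cv2.imwrite("pics/t0a.png",a)
b=cv2.resize(t[225:315,410:460],None,fx=6.5,fy=6.5,interpolation=cv2.INTER_CUBIC)
cv2.imwrite("pics/t0b.png",b)
cv2.imwrite("pics/s0a.png",cv2.resize(s[215:280,280:350],None,fx=9,fy=9,interpolation=cv2.INTER_CUBIC))
cv2.imwrite("pics/s0b.png",cv2.resize(s[275:345,195:270],None,fx=8,fy=8,interpolation=cv2.INTER_CUBIC))
E
```

```text
(no output)
```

View pics/t0a.png

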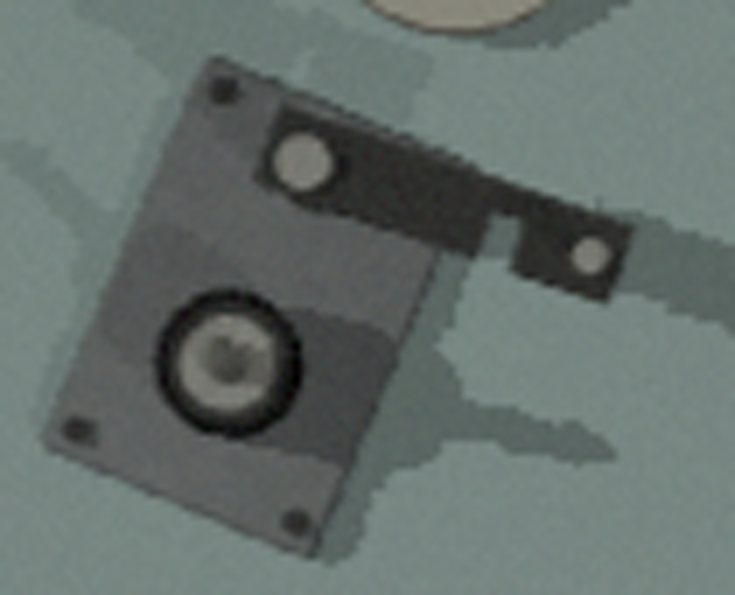

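View pics/t0b.png

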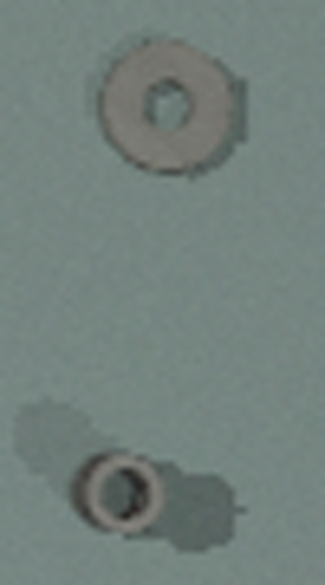

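View pics/s0a.png

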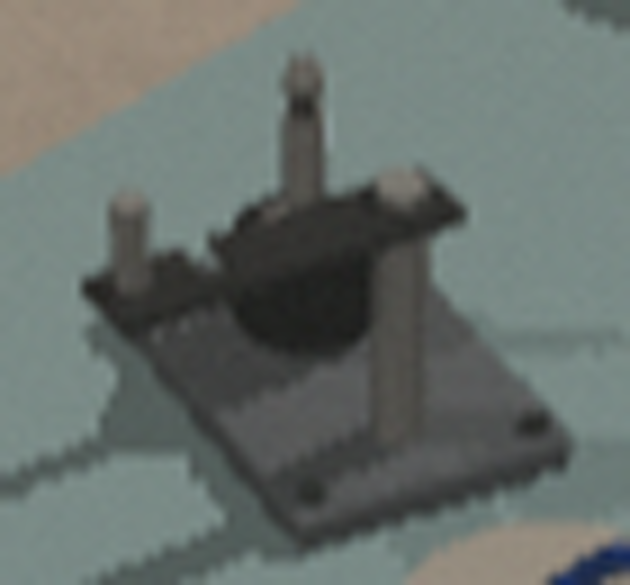

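View pics/s0b.png

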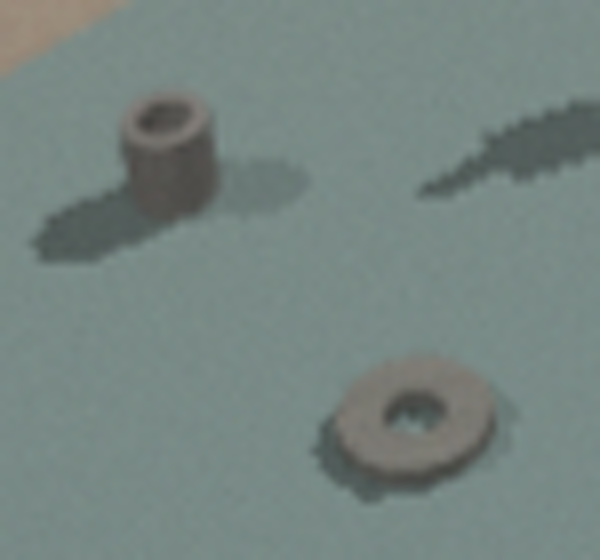

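```bash
cat > fit.py <<'E'
from h import *
from scipy.optimize import least_squares
def ob(U,s,o): return (np.array(U,float)+.5)/s-.5+np.array(o)
A=lambda *U: ob(U,7,(260,220)); B=lambda *U: ob(U,6.5,(410,225)); C=lambda *U: ob(U,9,(280,215)); D=lambda *U: ob(U,8,(195,275))
obs=[("top",(0,0,.108),A(231,361)),("top",(0,0,.048),A(227,363)),("top",(.06,0,.099),A(303,161)),("top","tab",A(591,255)),
("top",(-.045,.045,.012),A(45,440)),("top",(.085,.045,.012),A(213,58)),("top",(-.045,-.045,.012),A(316,558)),
("scene",(0,0,.108),C(303,60)),("scene",(.06,0,.099),C(402,185)),("scene","tab",C(129,200))]
def model(p):
    c,s=np.cos(p[2]),np.sin(p[2]); r=[]
    for n,P,uv in obs:
        if P=="tab": P=(.06-.085*np.cos(p[3]),-.085*np.sin(p[3]),.122)
        w=np.array([p[0]+c*P[0]-s*P[1],p[1]+s*P[0]+c*P[1],P[2]]); r.append(pix(n,w)[0]-uv)
    return np.array(r)
p0=at("top",obs[0][2],.108);p1=at("top",obs[2][2],.099)
yaw=np.arctan2(*(p1-p0)[1::-1])
s=least_squares(lambda p:model(p).ravel(),[*p0[:2],yaw,1.5],loss="soft_l1",x_scale=[.01,.01,.1,.1]); print(s.x);print(np.round(model(s.x),2))
for n,u,v,z in(("spacer",B(123,491),D(167,118),.03),("washer",B(169,104),D(417,412),.008)):
    a,b=at("top",u,z),at("scene",v,z); print(n,a,b)
E
python3 fit.py; python3 -c "
from h import *
for u,z in (((303,161),.099),):pass
"
```

```text
[ 0.48736825  0.07938093 -0.37308681  1.62252952]
[[-1.19 -0.7 ]
 [ 0.7  -0.03]
 [ 0.5   0.01]
 [ 0.37  0.31]
 [-0.43  0.99]
 [-0.56 -0.83]
 [ 0.1   0.52]
 [ 0.13 -0.25]
 [ 0.05  0.27]
 [-0.1   0.59]]
spacer [ 0.43388868 -0.20450978  0.03      ] [ 0.43286326 -0.20468387  0.03      ]
washer [ 0.56087348 -0.22344372  0.008     ] [ 0.56006596 -0.22246712  0.008     ]
```

```bash
cat >> h.py <<'E'
from scipy.spatial.transform import Rotation as Ro
def shift(g,yaw=None):
    "g: desired grasp point world, from the measured pose; returns tool shift cm and rz"
    s=manip.state(); R=Ro.from_euler("xyz",s["tool_rot"]).as_matrix()
    Rt=Ro.from_euler("xyz",[np.pi,0,s["tool_rot"][2] if yaw is None else yaw])
    t=np.array(g)+[0,0,.18]
    print("shift cm",np.round(100*R.T@(t-s["tcp_pos"]),2),"rot",np.round((Ro.from_matrix(R).inv()*Rt).as_rotvec(),4),
      "t",s["clock"],"grip",np.round(s["tcp_pos"]+R[:,2]*.18,4),"w",s["width"]*94,"F",np.round(s["wrist_force"],1))
E
python3 -c "
from h import *
shift([.4333,-.2046,.215],2.7686)
shift([.4333,-.2046,.025],2.7686)"
```

```text
shift cm [-47.37 -64.75   0.98] rot [-0.0015 -0.0001  0.0842] t 0.1 grip [0.1636 0.5508 0.2239] w 93.99783628302102 F [ 0.3 -0.3  0.6]
shift cm [-47.37 -64.72  19.98] rot [-0.0015 -0.0001  0.0842] t 0.1 grip [0.1636 0.5508 0.2239] w 93.99783628302102 F [ 0.3 -0.3  0.6]
```

>>> move_arm --plan '[{"x":-23.7,"y":-32.4,"z":0.5,"rz":0.084},{"x":-47.4,"y":-64.7,"z":1,"rz":0.084},{"x":-47.4,"y":-64.7,"z":1,"rz":0.084},{"x":-47.4,"y":-64.7,"z":1,"rz":0.084},{"x":-47.4,"y":-64.7,"z":1,"rz":0.084},{"x":-47.4,"y":-64.7,"z":1,"rz":0.084},{"x":-47.4,"y":-64.7,"z":1,"rz":0.084},{"x":-47.4,"y":-64.7,"z":1,"rz":0.084},{"x":-47.4,"y":-64.7,"z":1,"rz":0.084},{"x":-47.4,"y":-64.7,"z":1,"rz":0.084},{"x":-47.4,"y":-64.7,"z":1,"rz":0.084},{"x":-47.4,"y":-64.7,"z":1,"rz":0.084}]' --claw 0.4

```text
invalid input at $.plan[0]: expected keys x, y, z, rx, ry, rz
```

```bash
python3 -c "
from h import *
shift([.4333,-.2046,.10],2.7686)"
```

```text
shift cm [-47.37 -64.74  12.48] rot [-0.0015 -0.0001  0.0842] t 0.1 grip [0.1636 0.5508 0.2239] w 93.99783628302102 F [ 0.3 -0.3  0.6]
```

>>> move_arm --plan '[{"x":-23.7,"y":-32.4,"z":0.5,"rx":0,"ry":0,"rz":0.084},{"x":-47.4,"y":-64.7,"z":1,"rx":0,"ry":0,"rz":0.084},{"x":-47.4,"y":-64.7,"z":1,"rx":0,"ry":0,"rz":0.084},{"x":-47.4,"y":-64.7,"z":1,"rx":0,"ry":0,"rz":0.084},{"x":-47.4,"y":-64.7,"z":1,"rx":0,"ry":0,"rz":0.084},{"x":-47.4,"y":-64.7,"z":1,"rx":0,"ry":0,"rz":0.084},{"x":-47.4,"y":-64.7,"z":1,"rx":0,"ry":0,"rz":0.084},{"x":-47.4,"y":-64.7,"z":1,"rx":0,"ry":0,"rz":0.084},{"x":-47.4,"y":-64.7,"z":1,"rx":0,"ry":0,"rz":0.084},{"x":-47.4,"y":-64.7,"z":1,"rx":0,"ry":0,"rz":0.084},{"x":-47.4,"y":-64.7,"z":1,"rx":0,"ry":0,"rz":0.084},{"x":-47.4,"y":-64.7,"z":1,"rx":0,"ry":0,"rz":0.084}]' --claw 0.4

```text
clock: 1.3
tcp_pos: [0.3656, -0.0158, 0.3972]
tool_rot: [3.141, 0.001, 2.768]
wrist_force: [1.8, 1.6, 0.2]
width: 0.703
```

```bash
python3 -c "
from h import *
shift([.4333,-.2046,.10],2.7686)"
```

```text
shift cm [-13.18 -15.12  11.72] rot [ 0.0006  0.0006 -0.0005] t 1.3 grip [ 0.3658 -0.0157  0.2172] w 66.10259648765357 F [1.8 1.6 0.2]
```

>>> move_arm --plan '[{"x":-13,"y":-15,"z":2,"rx":0,"ry":0,"rz":0},{"x":-13,"y":-15,"z":2,"rx":0,"ry":0,"rz":0},{"x":-13,"y":-15,"z":4,"rx":0,"ry":0,"rz":0},{"x":-13,"y":-15,"z":7,"rx":0,"ry":0,"rz":0},{"x":-13,"y":-15,"z":10,"rx":0,"ry":0,"rz":0},{"x":-13,"y":-15,"z":11.7,"rx":0,"ry":0,"rz":0},{"x":-13,"y":-15,"z":11.7,"rx":0,"ry":0,"rz":0},{"x":-13,"y":-15,"z":11.7,"rx":0,"ry":0,"rz":0}]'

```text
clock: 2.1
tcp_pos: [0.4323, -0.2007, 0.2802]
tool_rot: [3.141, -0.001, 2.769]
wrist_force: [-0.0, -0.0, 0.1]
width: 0.699
```

```bash
python3 -c "
from h import *
shift([.4333,-.2046,.025],2.7686)
t=snap('top','pics/t1.png');s=snap('scene','pics/s1.png')
cv2.imwrite('pics/s1a.png',cv2.resize(s[190:330,130:280,::-1],None,fx=4,fy=4,interpolation=cv2.INTER_CUBIC))"
```

```text
shift cm [-0.24 -0.33  7.52] rot [ 0.0003 -0.0007  0.0002] t 2.1 grip [ 0.4322 -0.2006  0.1002] w 65.69922492430457 F [-0.  -0.   0.1]
```

View pics/s1a.png

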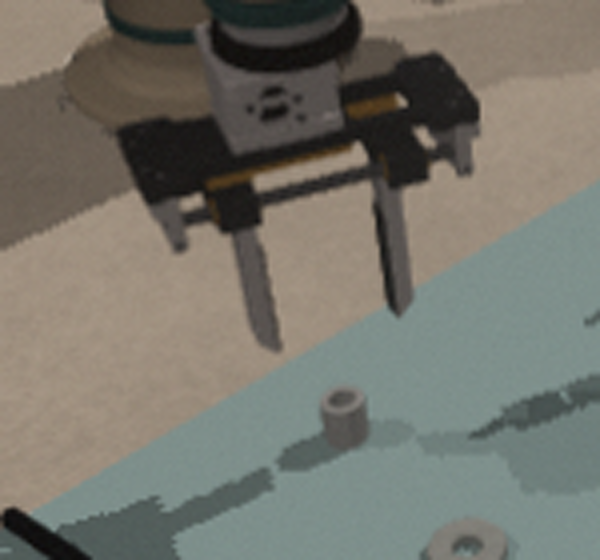

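The open fingers straddle the spacer, which is at about (344,400) in the crop. Next I'll descend and close.

>>> move_arm --plan '[{"x":-0.25,"y":-0.3,"z":2.5,"rx":0,"ry":0,"rz":0},{"x":-0.25,"y":-0.3,"z":5,"rx":0,"ry":0,"rz":0},{"x":-0.25,"y":-0.3,"z":6.5,"rx":0,"ry":0,"rz":0},{"x":-0.25,"y":-0.3,"z":7.5,"rx":0,"ry":0,"rz":0},{"x":-0.25,"y":-0.3,"z":7.5,"rx":0,"ry":0,"rz":0}]'

```text
clock: 2.7
tcp_pos: [0.4336, -0.2041, 0.2052]
tool_rot: [3.141, -0.0, 2.769]
wrist_force: [-1.1, -0.7, -0.2]
width: 0.704
```

>>> move_arm --plan '[{"x":0,"y":0,"z":0,"rx":0,"ry":0,"rz":0},{"x":0,"y":0,"z":0,"rx":0,"ry":0,"rz":0},{"x":0,"y":0,"z":0,"rx":0,"ry":0,"rz":0},{"x":0,"y":0,"z":0,"rx":0,"ry":0,"rz":0},{"x":0,"y":0,"z":0,"rx":0,"ry":0,"rz":0},{"x":0,"y":0,"z":0,"rx":0,"ry":0,"rz":0},{"x":0,"y":0,"z":0,"rx":0,"ry":0,"rz":0}]' --claw -1 --grip_force 12

```text
clock: 3.4
tcp_pos: [0.4335, -0.2045, 0.2054]
tool_rot: [3.142, 0.0, 2.769]
wrist_force: [-1.1, -0.3, 2.2]
width: 0.271
```

```bash
python3 -c "
from h import *
shift([.4333,-.2046,.025],2.7686)"
```

```text
shift cm [ 0.02 -0.02  0.04] rot [0.     0.0003 0.0001] t 3.4 grip [ 0.4336 -0.2045  0.0254] w 25.480345960371142 F [-1.1 -0.3  2.2]
```

>>> move_arm --plan '[{"x":0,"y":0,"z":-4,"rx":0,"ry":0,"rz":0},{"x":0,"y":0,"z":-9,"rx":0,"ry":0,"rz":0},{"x":0,"y":0,"z":-14,"rx":0,"ry":0,"rz":0},{"x":0,"y":0,"z":-14,"rx":0,"ry":0,"rz":0},{"x":0,"y":0,"z":-14,"rx":0,"ry":0,"rz":0}]'

```text
clock: 3.9
tcp_pos: [0.4335, -0.2044, 0.346]
tool_rot: [-3.141, 0.002, 2.769]
wrist_force: [-0.6, 1.0, -0.3]
width: 0.268
```

```bash
python3 -c "
from h import *
shift([.4874,.0794,.160],2.7686)"
```

```text
shift cm [ 5.32 28.4   0.58] rot [-0.0004  0.0025  0.0003] t 3.9 grip [ 0.4339 -0.2047  0.166 ] w 25.17541893578765 F [-0.6  1.  -0.3]
```

>>> move_arm --plan '[{"x":1,"y":5,"z":0,"rx":0,"ry":0,"rz":0},{"x":1.8,"y":9.5,"z":0,"rx":0,"ry":0,"rz":0},{"x":2.6,"y":14,"z":0,"rx":0,"ry":0,"rz":0},{"x":3.4,"y":18.5,"z":0,"rx":0,"ry":0,"rz":0},{"x":4.2,"y":23,"z":0,"rx":0,"ry":0,"rz":0},{"x":4.8,"y":26,"z":0,"rx":0,"ry":0,"rz":0},{"x":5.3,"y":28.4,"z":0,"rx":0,"ry":0,"rz":0},{"x":5.3,"y":28.4,"z":0.6,"rx":0,"ry":0,"rz":0},{"x":5.3,"y":28.4,"z":0.6,"rx":0,"ry":0,"rz":0},{"x":5.3,"y":28.4,"z":0.6,"rx":0,"ry":0,"rz":0}]'

```text
clock: 4.9
tcp_pos: [0.487, 0.0785, 0.3378]
tool_rot: [-3.14, -0.003, 2.768]
wrist_force: [-0.2, 0.2, 0.4]
width: 0.267
```

```bash
python3 -c "
from h import *
shift([.4874,.0794,.160],2.7686)
s=snap('scene','pics/s2.png')
x=[.4874,.0794]
for z in (.108,.048,.135,.15,.165): print(z,(pix('scene',[*x,z])[0]-[270,150]+.5)*6-.5)
cv2.imwrite('pics/s2a.png',cv2.resize(s[150:250,270:370,::-1],None,fx=6,fy=6,interpolation=cv2.INTER_CUBIC))"
```

```text
shift cm [ 0.    0.1  -0.22] rot [-0.0018 -0.0028 -0.0005] t 4.9 grip [0.4864 0.0783 0.1578] w 25.111659891345194 F [-0.2  0.2  0.4]
0.108 [262.72624637 428.32980449]
0.048 [263.36157281 543.52919644]
0.135 [262.42669904 374.25695412]
0.15 [262.25640454 343.58456696]
0.165 [262.08324576 312.44674984]
```

View pics/s2a.png

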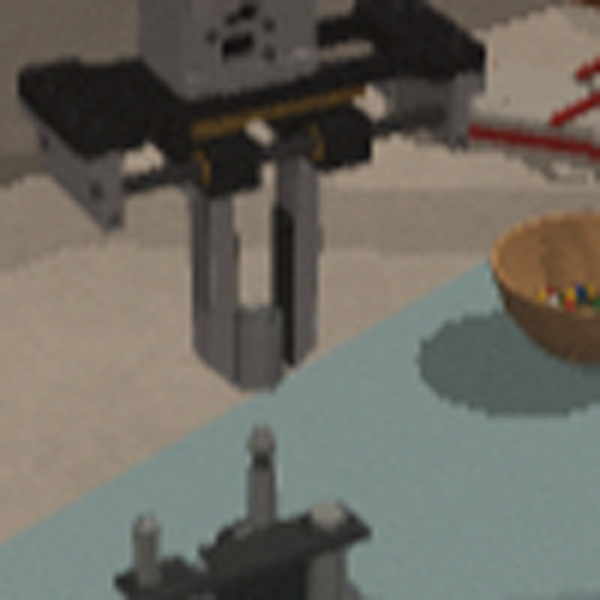

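The spacer (centre u≈259) is nearly in line above the shaft tip (u≈261). I'll add a 1 mm correction and lower part way while checking force.

>>> move_arm --plan '[{"x":0,"y":0.1,"z":0.5,"rx":0,"ry":0,"rz":0},{"x":0,"y":0.1,"z":1.5,"rx":0,"ry":0,"rz":0},{"x":0,"y":0.1,"z":2.5,"rx":0,"ry":0,"rz":0},{"x":0,"y":0.1,"z":3.2,"rx":0,"ry":0,"rz":0},{"x":0,"y":0.1,"z":3.7,"rx":0,"ry":0,"rz":0},{"x":0,"y":0.1,"z":4.2,"rx":0,"ry":0,"rz":0},{"x":0,"y":0.1,"z":4.2,"rx":0,"ry":0,"rz":0}]'

```text
clock: 5.65
tcp_pos: [0.4877, 0.0803, 0.2965]
tool_rot: [-3.141, -0.001, 2.769]
wrist_force: [0.6, 0.3, -0.2]
width: 0.267
```

```bash
python3 -c "
from h import *
shift([.4874,.0794,.0735],2.7686)
s=snap('scene','pics/s3.png')
t=snap('top','pics/t3.png')
cv2.imwrite('pics/s3a.png',cv2.resize(s[150:250,270:370,::-1],None,fx=6,fy=6,interpolation=cv2.INTER_CUBIC))
cv2.imwrite('pics/t3a.png',cv2.resize(t[200:320,220:380,::-1],None,fx=5,fy=5,interpolation=cv2.INTER_CUBIC))"
```

```text
shift cm [-0.01 -0.09  4.3 ] rot [-0.0004 -0.0013  0.0002] t 5.65 grip [0.4875 0.0803 0.1165] w 25.14346955441047 F [ 0.6  0.3 -0.2]
```

View pics/s3a.png

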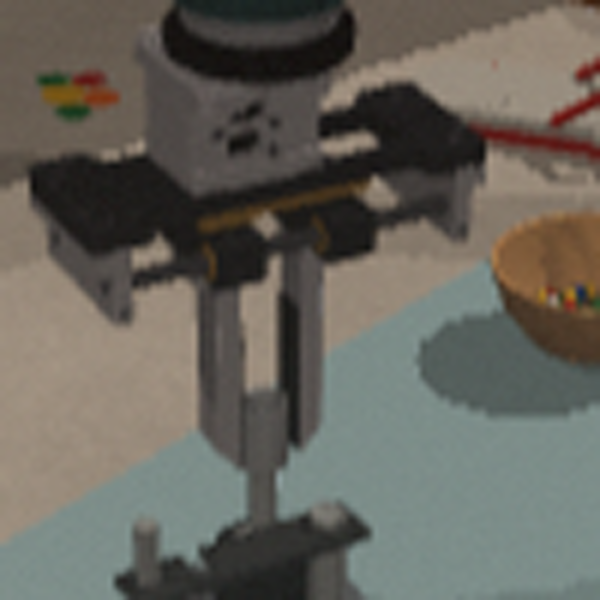

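View pics/t3a.png

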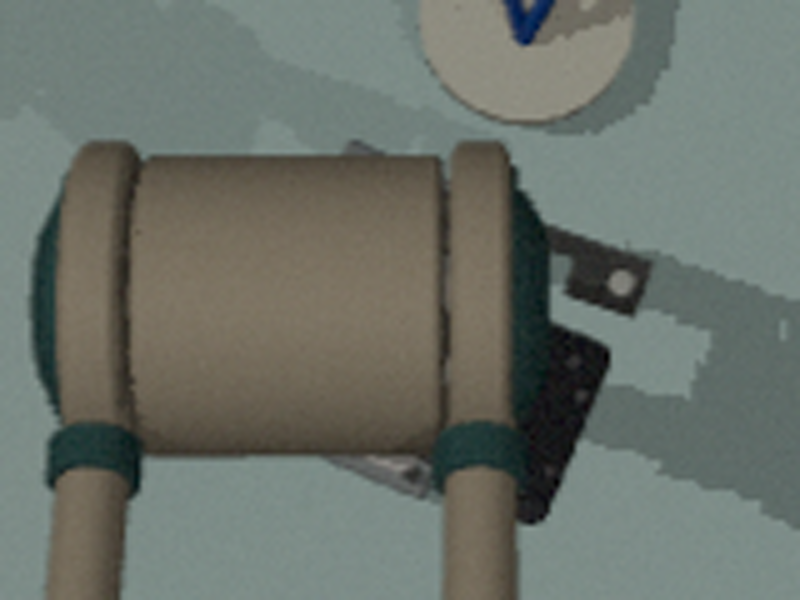

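The spacer is over the shaft with no contact force, about 1 mm to the right, so I'll move back 1 mm and lower.

>>> move_arm --plan '[{"x":0,"y":-0.1,"z":0.4,"rx":0,"ry":0,"rz":0},{"x":0,"y":-0.1,"z":1.2,"rx":0,"ry":0,"rz":0},{"x":0,"y":-0.1,"z":2,"rx":0,"ry":0,"rz":0},{"x":0,"y":-0.1,"z":2.8,"rx":0,"ry":0,"rz":0},{"x":0,"y":-0.1,"z":3.4,"rx":0,"ry":0,"rz":0},{"x":0,"y":-0.1,"z":3.8,"rx":0,"ry":0,"rz":0},{"x":0,"y":-0.1,"z":4.1,"rx":0,"ry":0,"rz":0},{"x":0,"y":-0.1,"z":4.25,"rx":0,"ry":0,"rz":0},{"x":0,"y":-0.1,"z":4.25,"rx":0,"ry":0,"rz":0},{"x":0,"y":-0.1,"z":4.25,"rx":0,"ry":0,"rz":0}]'

```text
clock: 6.75
tcp_pos: [0.4876, 0.0794, 0.2547]
tool_rot: [3.141, 0.0, 2.769]
wrist_force: [0.6, 1.2, -0.8]
width: 0.269
```

```bash
python3 -c "
from h import *
shift([.4874,.0794,.0735],2.7686)
"
```

```text
shift cm [ 0.02 -0.01  0.12] rot [0.0002 0.     0.0001] t 6.75 grip [0.4876 0.0794 0.0747] w 25.3111632888313 F [ 0.6  1.2 -0.8]
```

>>> move_arm --plan '[{"x":0,"y":0,"z":0.1,"rx":0,"ry":0,"rz":0},{"x":0,"y":0,"z":0.15,"rx":0,"ry":0,"rz":0},{"x":0,"y":0,"z":0.15,"rx":0,"ry":0,"rz":0}]'

```text
clock: 7.05
tcp_pos: [0.4876, 0.0793, 0.2534]
tool_rot: [3.141, 0.0, 2.769]
wrist_force: [0.9, 1.4, 1.4]
width: 0.266
```

>>> move_arm --plan '[{"x":0,"y":0,"z":0,"rx":0,"ry":0,"rz":0},{"x":0,"y":0,"z":0,"rx":0,"ry":0,"rz":0},{"x":0,"y":0,"z":0,"rx":0,"ry":0,"rz":0},{"x":0,"y":0,"z":0,"rx":0,"ry":0,"rz":0}]' --claw 0.1

```text
clock: 7.45
tcp_pos: [0.4875, 0.0793, 0.2531]
tool_rot: [-3.141, -0.0, 2.769]
wrist_force: [0.2, -0.5, 0.7]
width: 0.539
```

```bash
python3 -c "
from h import *
shift([.4874,.0794,.165],2.7686)
"
```

```text
shift cm [ 0.02  0.01 -9.19] rot [-0.0002 -0.0002  0.0002] t 7.45 grip [0.4874 0.0792 0.0731] w 50.69874772769838 F [ 0.2 -0.5  0.7]
```

>>> move_arm --plan '[{"x":0,"y":0,"z":-3,"rx":0,"ry":0,"rz":0},{"x":0,"y":0,"z":-7,"rx":0,"ry":0,"rz":0},{"x":0,"y":0,"z":-10,"rx":0,"ry":0,"rz":0},{"x":0,"y":0,"z":-10,"rx":0,"ry":0,"rz":0},{"x":0,"y":0,"z":-10,"rx":0,"ry":0,"rz":0}]'

```text
clock: 7.95
tcp_pos: [0.4874, 0.0793, 0.3533]
tool_rot: [3.141, 0.001, 2.769]
wrist_force: [-0.8, 1.3, -0.5]
width: 0.553
```

```bash
python3 -c "
from h import *
shift([.5605,-.223,.16],2.7686)
"
```

```text
shift cm [-17.82 -25.49   1.34] rot [0.0003 0.0008 0.0003] t 7.95 grip [0.4875 0.0793 0.1733] w 51.94421179158481 F [-0.8  1.3 -0.5]
```

>>> move_arm --plan '[{"x":-2.7,"y":-4,"z":0,"rx":0,"ry":0,"rz":0},{"x":-5.5,"y":-8,"z":0,"rx":0,"ry":0,"rz":0},{"x":-8.2,"y":-12,"z":0,"rx":0,"ry":0,"rz":0},{"x":-11,"y":-16,"z":0,"rx":0,"ry":0,"rz":0},{"x":-13.7,"y":-20,"z":0,"rx":0,"ry":0,"rz":0},{"x":-16,"y":-23.5,"z":0.5,"rx":0,"ry":0,"rz":0},{"x":-17.8,"y":-25.5,"z":3,"rx":0,"ry":0,"rz":0},{"x":-17.8,"y":-25.5,"z":7,"rx":0,"ry":0,"rz":0},{"x":-17.8,"y":-25.5,"z":9,"rx":0,"ry":0,"rz":0},{"x":-17.8,"y":-25.5,"z":9,"rx":0,"ry":0,"rz":0},{"x":-17.8,"y":-25.5,"z":9,"rx":0,"ry":0,"rz":0}]' --claw 0.55

```text
clock: 9.05
tcp_pos: [0.5602, -0.2228, 0.2619]
tool_rot: [3.141, -0.003, 2.769]
wrist_force: [0.7, -0.1, 0.7]
width: 0.773
```

```bash
python3 -c "
from h import *
shift([.5605,-.223,.0215],2.7686)
s=snap('scene','pics/s4.png')
t=snap('top','pics/t4.png')
cv2.imwrite('pics/s4a.png',cv2.resize(s[215:280,280:350,::-1],None,fx=9,fy=9,interpolation=cv2.INTER_CUBIC))
cv2.imwrite('pics/s4b.png',cv2.resize(s[220:350,160:310,::-1],None,fx=4.5,fy=4.5,interpolation=cv2.INTER_CUBIC))
cv2.imwrite('pics/t4a.png',cv2.resize(t[220:305,260:365,::-1],None,fx=7,fy=7,interpolation=cv2.INTER_CUBIC))"
```

```text
shift cm [-0.05 -0.01  6.04] rot [ 0.0004 -0.0029  0.0002] t 9.05 grip [ 0.5597 -0.2226  0.0819] w 72.66444304978455 F [ 0.7 -0.1  0.7]
```

View pics/s4a.png

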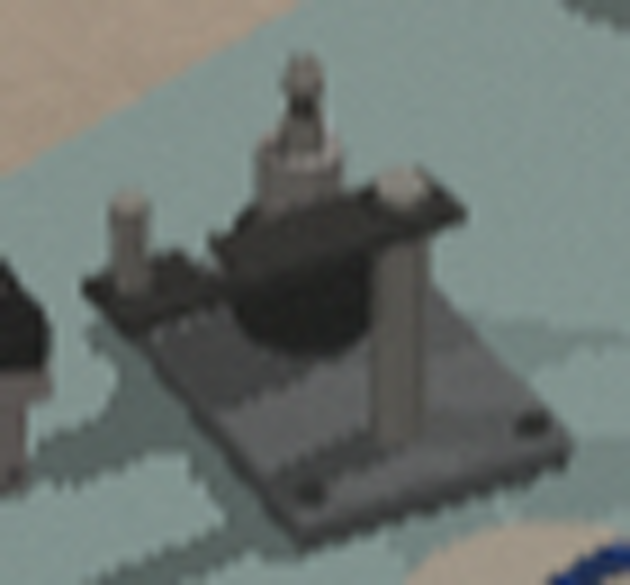

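View pics/s4b.png

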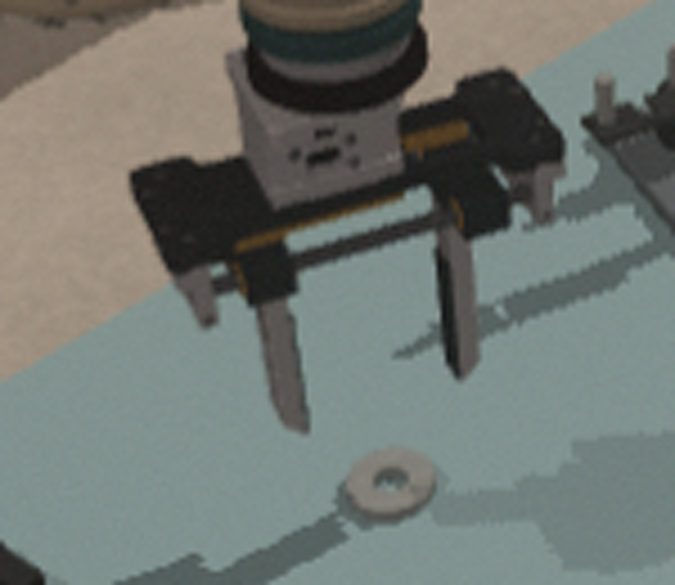

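View pics/t4a.png

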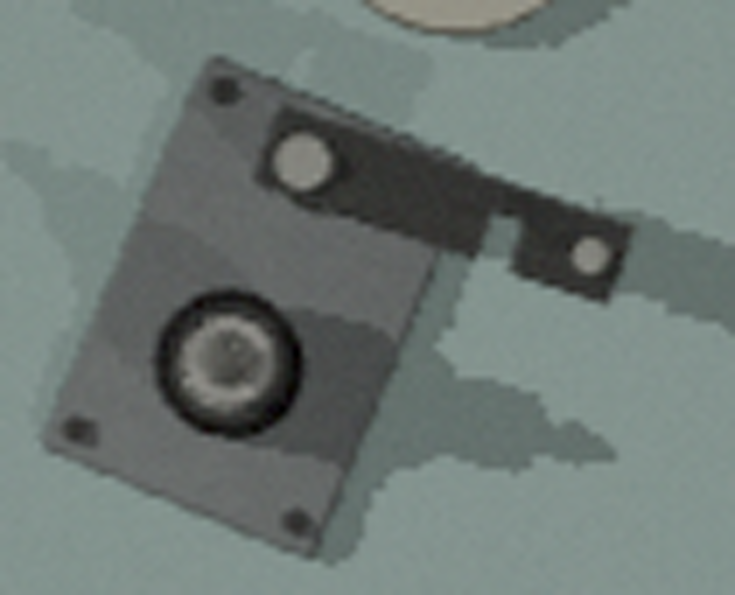

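The spacer stands on the bearing around the shaft. The gripper is centred over the washer, so I'll descend onto it.

>>> move_arm --plan '[{"x":-0.05,"y":0,"z":2,"rx":0,"ry":0,"rz":0},{"x":-0.05,"y":0,"z":4,"rx":0,"ry":0,"rz":0},{"x":-0.05,"y":0,"z":5.2,"rx":0,"ry":0,"rz":0},{"x":-0.05,"y":0,"z":5.8,"rx":0,"ry":0,"rz":0},{"x":-0.05,"y":0,"z":6,"rx":0,"ry":0,"rz":0},{"x":-0.05,"y":0,"z":6,"rx":0,"ry":0,"rz":0}]'

```text
clock: 9.75
tcp_pos: [0.5612, -0.2232, 0.2037]
tool_rot: [-3.142, 0.001, 2.769]
wrist_force: [-0.3, -0.6, 0.3]
width: 0.776
```

>>> move_arm --plan '[{"x":0,"y":0,"z":0,"rx":0,"ry":0,"rz":0},{"x":0,"y":0,"z":0,"rx":0,"ry":0,"rz":0},{"x":0,"y":0,"z":0,"rx":0,"ry":0,"rz":0},{"x":0,"y":0,"z":0,"rx":0,"ry":0,"rz":0},{"x":0,"y":0,"z":0,"rx":0,"ry":0,"rz":0},{"x":0,"y":0,"z":0,"rx":0,"ry":0,"rz":0}]' --claw -1 --grip_force 25

```text
clock: 10.35
tcp_pos: [0.561, -0.2232, 0.2034]
tool_rot: [3.141, 0.0, 2.769]
wrist_force: [0.1, 0.7, 2.5]
width: 0.449
```

```bash
python3 -c "
from h import *
shift([.5605,-.223,.0215],2.7686)
"
```

```text
shift cm [ 0.06 -0.    0.19] rot [0.0001 0.0005 0.0001] t 10.35 grip [ 0.5611 -0.2232  0.0234] w 42.20838587803644 F [0.1 0.7 2.5]
```

>>> move_arm --plan '[{"x":0,"y":0,"z":0,"rx":0,"ry":0,"rz":0},{"x":0,"y":0,"z":0.1,"rx":0,"ry":0,"rz":0},{"x":0.05,"y":0,"z":0.2,"rx":0,"ry":0,"rz":0},{"x":0.05,"y":0,"z":0.2,"rx":0,"ry":0,"rz":0}]' --claw 0.2

```text
clock: 10.75
tcp_pos: [0.5603, -0.2229, 0.2008]
tool_rot: [3.141, -0.001, 2.769]
wrist_force: [-0.4, -0.3, 0.0]
width: 0.596
```

>>> move_arm --plan '[{"x":0,"y":0,"z":0,"rx":0,"ry":0,"rz":0},{"x":0,"y":0,"z":0,"rx":0,"ry":0,"rz":0},{"x":0,"y":0,"z":0,"rx":0,"ry":0,"rz":0},{"x":0,"y":0,"z":0,"rx":0,"ry":0,"rz":0},{"x":0,"y":0,"z":0,"rx":0,"ry":0,"rz":0}]' --claw -1

```text
clock: 11.25
tcp_pos: [0.5605, -0.2229, 0.2011]
tool_rot: [3.141, -0.0, 2.769]
wrist_force: [0.1, -0.1, -1.3]
width: 0.453
```

```bash
python3 -c "
from h import *
shift([.5605,-.223,.0215],2.7686)
"
```

```text
shift cm [-0.   -0.   -0.04] rot [ 0.0001 -0.      0.0002] t 11.25 grip [ 0.5605 -0.2229  0.0211] w 42.57377755746357 F [ 0.1 -0.1 -1.3]
```

>>> move_arm --plan '[{"x":0,"y":0,"z":-3,"rx":0,"ry":0,"rz":0},{"x":0,"y":0,"z":-7,"rx":0,"ry":0,"rz":0},{"x":0,"y":0,"z":-11,"rx":0,"ry":0,"rz":0},{"x":0,"y":0,"z":-14.5,"rx":0,"ry":0,"rz":0},{"x":0,"y":0,"z":-14.5,"rx":0,"ry":0,"rz":0},{"x":0,"y":0,"z":-14.5,"rx":0,"ry":0,"rz":0}]'

```text
clock: 11.85
tcp_pos: [0.5603, -0.2229, 0.3466]
tool_rot: [-3.142, 0.001, 2.769]
wrist_force: [0.7, -0.1, -2.0]
width: 0.452
```

```bash
python3 -c "
from h import *
shift([.4874,.0794,.16],2.7686)
s=snap('scene','pics/s5.png')
cv2.imwrite('pics/s5b.png',cv2.resize(s[150:300,160:310,::-1],None,fx=4,fy=4,interpolation=cv2.INTER_CUBIC))
"
```

```text
shift cm [17.8  25.5   0.64] rot [-0.0001  0.0011  0.0002] t 11.85 grip [ 0.5605 -0.223   0.1666] w 42.468154339015165 F [ 0.7 -0.1 -2. ]
```

View pics/s5b.png

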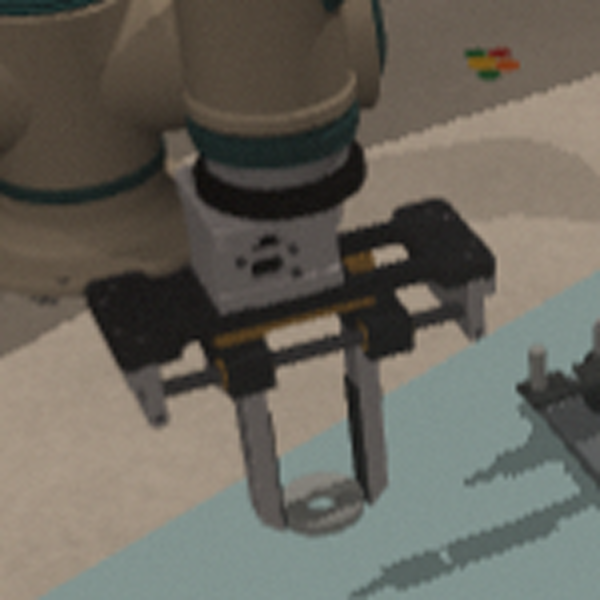

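The washer is held level at (322,503) in the crop. I'll carry it over the shaft.

>>> move_arm --plan '[{"x":2.5,"y":3.6,"z":0,"rx":0,"ry":0,"rz":0},{"x":5.2,"y":7.5,"z":0,"rx":0,"ry":0,"rz":0},{"x":8,"y":11.5,"z":0,"rx":0,"ry":0,"rz":0},{"x":10.8,"y":15.5,"z":0,"rx":0,"ry":0,"rz":0},{"x":13.6,"y":19.5,"z":0,"rx":0,"ry":0,"rz":0},{"x":15.8,"y":22.7,"z":0,"rx":0,"ry":0,"rz":0},{"x":17.2,"y":24.7,"z":0,"rx":0,"ry":0,"rz":0},{"x":17.8,"y":25.5,"z":0.6,"rx":0,"ry":0,"rz":0},{"x":17.8,"y":25.5,"z":0.6,"rx":0,"ry":0,"rz":0},{"x":17.8,"y":25.5,"z":0.6,"rx":0,"ry":0,"rz":0}]'

```text
clock: 12.9
tcp_pos: [0.4876, 0.0786, 0.339]
tool_rot: [-3.14, -0.002, 2.769]
wrist_force: [-0.1, -0.9, -0.3]
width: 0.45
```

```bash
python3 -c "
from h import *
shift([.4874,.0794,.16],2.7686)
s=snap('scene','pics/s6.png')
cv2.imwrite('pics/s6a.png',cv2.resize(s[150:250,270:370,::-1],None,fx=6,fy=6,interpolation=cv2.INTER_CUBIC))
for z in (.108,.139,.147): print(z,(pix('scene',[.4874,.0794,z])[0]-[270,150]+.5)*6-.5)
"
```

```text
shift cm [ 0.05  0.06 -0.1 ] rot [-0.0016 -0.0016  0.0002] t 12.9 grip [0.4873 0.0785 0.159 ] w 42.28990594684112 F [-0.1 -0.9 -0.3]
0.108 [262.72624637 428.32980449]
0.139 [262.381563   366.12252128]
0.147 [262.29069017 349.75591557]
```

View pics/s6a.png

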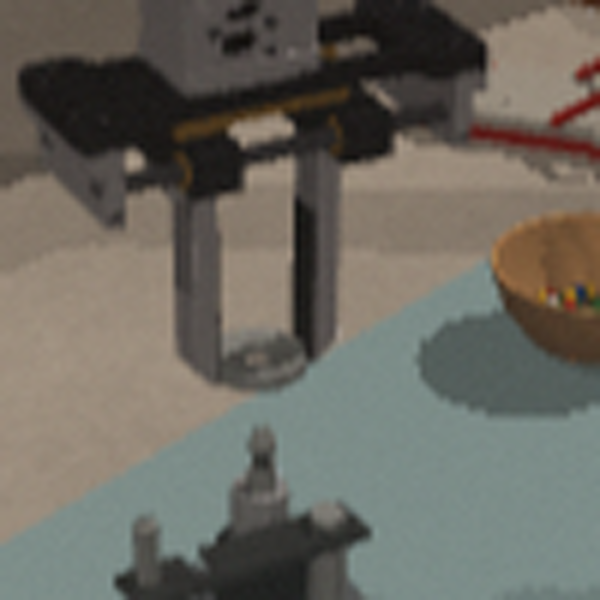

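The hole centre is near (258,357) with the tip at u≈261, so it is about 1 mm left. I'll correct y by 1 mm and lower to around the cone.

>>> move_arm --plan '[{"x":0.03,"y":0.1,"z":0.5,"rx":0,"ry":0,"rz":0},{"x":0.03,"y":0.1,"z":1.5,"rx":0,"ry":0,"rz":0},{"x":0.03,"y":0.1,"z":2.3,"rx":0,"ry":0,"rz":0},{"x":0.03,"y":0.1,"z":3,"rx":0,"ry":0,"rz":0},{"x":0.03,"y":0.1,"z":3.5,"rx":0,"ry":0,"rz":0},{"x":0.03,"y":0.1,"z":3.7,"rx":0,"ry":0,"rz":0},{"x":0.03,"y":0.1,"z":3.7,"rx":0,"ry":0,"rz":0}]'

```text
clock: 13.65
tcp_pos: [0.4876, 0.0804, 0.3029]
tool_rot: [-3.141, -0.001, 2.769]
wrist_force: [-0.5, -0.3, -1.1]
width: 0.454
```

```bash
python3 -c "
from h import *
shift([.4874,.0794,.0991],2.7686)
s=snap('scene','pics/s7.png')
cv2.imwrite('pics/s7a.png',cv2.resize(s[180:250,280:350,::-1],None,fx=8,fy=8,interpolation=cv2.INTER_CUBIC))
"
```

```text
shift cm [-0.02 -0.1   2.38] rot [-0.0002 -0.0005  0.0003] t 13.65 grip [0.4875 0.0804 0.1229] w 42.630549687103155 F [-0.5 -0.3 -1.1]
```

View pics/s7a.png

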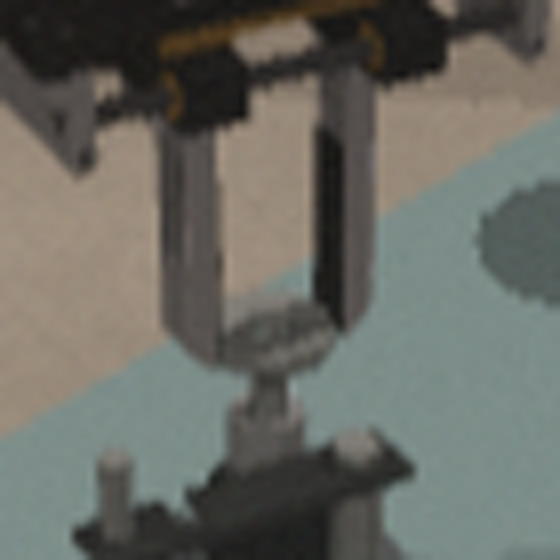

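The washer is threaded onto the cone, about 1 mm to the right. I'll move back 1 mm and lower.

>>> move_arm --plan '[{"x":0,"y":-0.1,"z":0.2,"rx":0,"ry":0,"rz":0},{"x":0,"y":-0.1,"z":0.7,"rx":0,"ry":0,"rz":0},{"x":0,"y":-0.1,"z":1.2,"rx":0,"ry":0,"rz":0},{"x":0,"y":-0.1,"z":1.7,"rx":0,"ry":0,"rz":0},{"x":0,"y":-0.1,"z":2.1,"rx":0,"ry":0,"rz":0},{"x":0,"y":-0.1,"z":2.3,"rx":0,"ry":0,"rz":0},{"x":0,"y":-0.1,"z":2.35,"rx":0,"ry":0,"rz":0},{"x":0,"y":-0.1,"z":2.35,"rx":0,"ry":0,"rz":0},{"x":0,"y":-0.1,"z":2.35,"rx":0,"ry":0,"rz":0}]'

```text
clock: 14.6
tcp_pos: [0.4872, 0.0795, 0.2796]
tool_rot: [3.141, -0.0, 2.769]
wrist_force: [-0.2, 0.5, -0.8]
width: 0.448
```

```bash
python3 -c "
from h import *
shift([.4874,.0794,.0991],2.7686)
"
```

```text
shift cm [-0.02 -0.01  0.05] rot [ 0.0002 -0.0002  0.0002] t 14.6 grip [0.4872 0.0796 0.0996] w 42.15887706228612 F [-0.2  0.5 -0.8]
```

Bottom is at about 78.5 mm. I'll lower another 0.5 mm and release.

>>> move_arm --plan '[{"x":0,"y":0,"z":0.05,"rx":0,"ry":0,"rz":0},{"x":0,"y":0,"z":0.05,"rx":0,"ry":0,"rz":0}]'

```text
clock: 14.8
tcp_pos: [0.4873, 0.0795, 0.2793]
tool_rot: [3.141, 0.0, 2.769]
wrist_force: [0.6, 1.1, -1.4]
width: 0.449
```

>>> move_arm --plan '[{"x":0,"y":0,"z":0,"rx":0,"ry":0,"rz":0},{"x":0,"y":0,"z":0,"rx":0,"ry":0,"rz":0},{"x":0,"y":0,"z":0,"rx":0,"ry":0,"rz":0},{"x":0,"y":0,"z":0,"rx":0,"ry":0,"rz":0}]' --claw 0.3

```text
clock: 15.2
tcp_pos: [0.4873, 0.0794, 0.2792]
tool_rot: [-3.142, 0.0, 2.769]
wrist_force: [0.2, -0.1, 1.0]
width: 0.647
```

>>> move_arm --plan '[{"x":0,"y":0,"z":-1.5,"rx":0,"ry":0,"rz":0},{"x":0,"y":0,"z":-4,"rx":0,"ry":0,"rz":0},{"x":0,"y":0,"z":-7,"rx":0,"ry":0,"rz":0},{"x":0,"y":0,"z":-7,"rx":0,"ry":0,"rz":0},{"x":0,"y":0,"z":-7,"rx":0,"ry":0,"rz":0}]'

```text
clock: 15.7
tcp_pos: [0.4872, 0.0794, 0.3495]
tool_rot: [3.141, 0.001, 2.769]
wrist_force: [-0.2, 0.8, -0.9]
width: 0.648
```

```bash
python3 -c "
from h import *
p=[.48737,.07938];y=-.37309;q=1.6225
a,b=.06-.085*np.cos(q),-.085*np.sin(q);c,s_=np.cos(y),np.sin(y)
T=[p[0]+c*a-s_*b,p[1]+s_*a+c*b];print(T, at('top',[260+(591.5)/7-.5,220+255.5/7-.5],.122))
for ya in (2.7686,2.7686+.785,2.7686-.785): shift([*T,.165],ya)
s=snap('scene','pics/s8.png')
cv2.imwrite('pics/s8a.png',cv2.resize(s[200:280,270:350,::-1],None,fx=7,fy=7,interpolation=cv2.INTER_CUBIC))
"
```

```text
[np.float64(0.5163923425689965), np.float64(-0.023137540740728907)] [ 0.51697912 -0.02241249  0.122     ]
shift cm [-6.45 -8.49  0.45] rot [0.0005 0.0011 0.0002] t 15.7 grip [0.4875 0.0794 0.1695] w 60.95111689807286 F [-0.2  0.8 -0.9]
shift cm [-6.45 -8.49  0.45] rot [-0.      0.0012 -0.7848] t 15.7 grip [0.4875 0.0794 0.1695] w 60.95111689807286 F [-0.2  0.8 -0.9]
shift cm [-6.45 -8.49  0.45] rot [0.0009 0.0009 0.7852] t 15.7 grip [0.4875 0.0794 0.1695] w 60.95111689807286 F [-0.2  0.8 -0.9]
```

View pics/s8a.png

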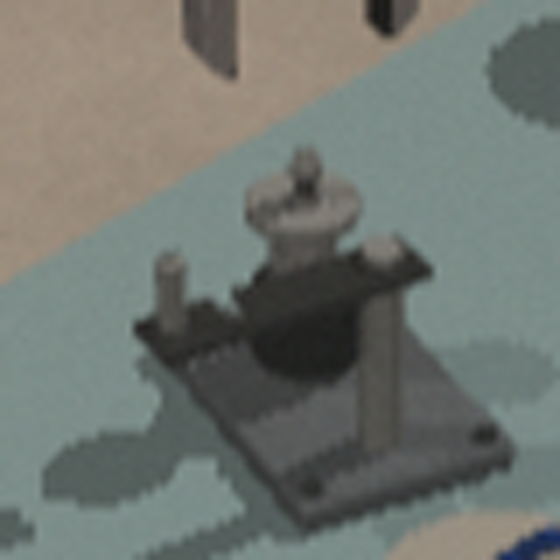

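The washer lies flat on the spacer. Next is the tab: move above it and keep the jaws along stand y.

>>> move_arm --plan '[{"x":-2.5,"y":-3.3,"z":0,"rx":0,"ry":0,"rz":0},{"x":-5,"y":-6.6,"z":0,"rx":0,"ry":0,"rz":0},{"x":-6.45,"y":-8.5,"z":0,"rx":0,"ry":0,"rz":0},{"x":-6.45,"y":-8.5,"z":0.5,"rx":0,"ry":0,"rz":0},{"x":-6.45,"y":-8.5,"z":1.5,"rx":0,"ry":0,"rz":0},{"x":-6.45,"y":-8.5,"z":1.5,"rx":0,"ry":0,"rz":0},{"x":-6.45,"y":-8.5,"z":1.5,"rx":0,"ry":0,"rz":0}]' --claw -0.2

```text
clock: 16.45
tcp_pos: [0.5157, -0.0221, 0.3332]
tool_rot: [3.142, -0.002, 2.77]
wrist_force: [0.7, 0.5, -0.1]
width: 0.4
```

```bash
python3 -c "
from h import *
shift([.5164,-.0231,.117],2.7686)
s=snap('scene','pics/s9.png')
cv2.imwrite('pics/s9a.png',cv2.resize(s[170:270,250:350,::-1],None,fx=6,fy=6,interpolation=cv2.INTER_CUBIC))
"
```

```text
shift cm [-0.11 -0.07  3.62] rot [ 0.     -0.0024  0.0015] t 16.45 grip [ 0.5153 -0.0219  0.1532] w 37.60923124933425 F [ 0.7  0.5 -0.1]
```

View pics/s9a.png

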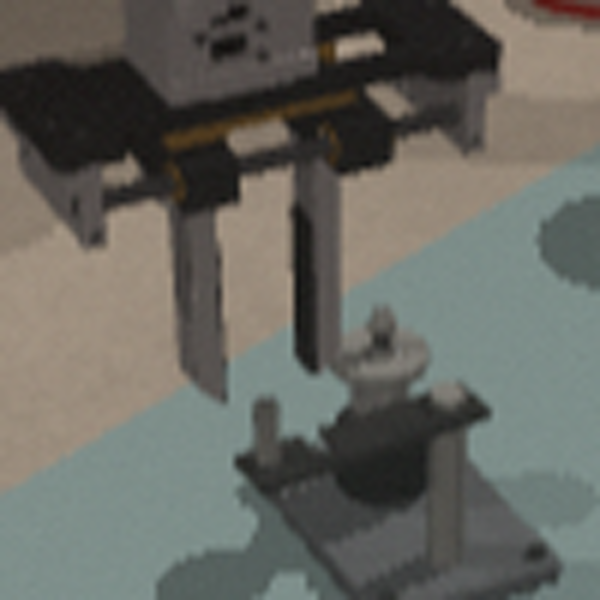

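The fingers straddle the tab at (265,405). I'll descend and pinch it.

>>> move_arm --plan '[{"x":-0.1,"y":-0.05,"z":1,"rx":0,"ry":0,"rz":0},{"x":-0.1,"y":-0.05,"z":2.2,"rx":0,"ry":0,"rz":0},{"x":-0.1,"y":-0.05,"z":3.1,"rx":0,"ry":0,"rz":0},{"x":-0.1,"y":-0.05,"z":3.55,"rx":0,"ry":0,"rz":0},{"x":-0.1,"y":-0.05,"z":3.55,"rx":0,"ry":0,"rz":0}]'

```text
clock: 17.0
tcp_pos: [0.5168, -0.024, 0.2976]
tool_rot: [-3.141, -0.002, 2.769]
wrist_force: [0.1, -0.2, 0.4]
width: 0.403
```

>>> move_arm --plan '[{"x":0,"y":0,"z":0,"rx":0,"ry":0,"rz":0},{"x":0,"y":0,"z":0,"rx":0,"ry":0,"rz":0},{"x":0,"y":0,"z":0,"rx":0,"ry":0,"rz":0},{"x":0,"y":0,"z":0,"rx":0,"ry":0,"rz":0},{"x":0,"y":0,"z":0,"rx":0,"ry":0,"rz":0}]' --claw -1 --grip_force 15

```text
clock: 17.5
tcp_pos: [0.5178, -0.0227, 0.299]
tool_rot: [3.137, 0.001, 2.767]
wrist_force: [1.8, 5.7, -0.5]
width: 0.1
```

```bash
python3 -c "
from h import *
shift([.5164,-.0231,.117],2.7686)
q0=1.6225
for q in np.linspace(q0,0,21): print(round(q,2), np.round([8.5*(np.cos(q)-np.cos(q0)), 8.5*(np.sin(q0)-np.sin(q))],2))
"
```

```text
shift cm [ 0.12 -0.09  0.2 ] rot [ 0.0051  0.0011 -0.0014] t 17.5 grip [ 0.5183 -0.022   0.1191] w 9.428722769249278 F [ 1.8  5.7 -0.5]
1.62 [0. 0.]
1.54 [ 0.69 -0.01]
1.46 [1.38 0.04]
1.38 [2.06 0.14]
1.3 [2.73 0.3 ]
1.22 [3.39 0.52]
1.14 [4.02 0.78]
1.05 [4.63 1.1 ]
0.97 [5.22 1.46]
0.89 [5.77 1.87]
0.81 [6.29 2.32]
0.73 [6.77 2.82]
0.65 [7.21 3.35]
0.57 [7.61 3.92]
0.49 [7.95 4.51]
0.41 [8.25 5.13]
0.32 [8.5  5.78]
0.24 [8.69 6.44]
0.16 [8.83 7.12]
0.08 [8.91 7.8 ]
0.0 [8.94 8.49]
```

Pinched (9.4 mm); the 5.7 N says the tab lies about 1 mm further along +y. I'll swing the first half of the arc.

>>> move_arm --plan '[{"x":0.2,"y":0.1,"z":0,"rx":0,"ry":0,"rz":0},{"x":0.7,"y":0.1,"z":0,"rx":0,"ry":0,"rz":0},{"x":1.4,"y":0.15,"z":0,"rx":0,"ry":0,"rz":0},{"x":2.05,"y":0.25,"z":0,"rx":0,"ry":0,"rz":0},{"x":2.7,"y":0.4,"z":0,"rx":0,"ry":0,"rz":0},{"x":3.4,"y":0.6,"z":0,"rx":0,"ry":0,"rz":0},{"x":4,"y":0.9,"z":0,"rx":0,"ry":0,"rz":0},{"x":4.65,"y":1.2,"z":0,"rx":0,"ry":0,"rz":0},{"x":5.2,"y":1.55,"z":0,"rx":0,"ry":0,"rz":0},{"x":5.75,"y":1.95,"z":0,"rx":0,"ry":0,"rz":0},{"x":6.3,"y":2.4,"z":0,"rx":0,"ry":0,"rz":0},{"x":6.3,"y":2.4,"z":0,"rx":0,"ry":0,"rz":0}]'

```text
clock: 18.7
tcp_pos: [0.4675, 0.0219, 0.2991]
tool_rot: [3.14, 0.003, 2.769]
wrist_force: [4.6, 2.2, -2.1]
width: 0.101
```

```bash
python3 -c "
from h import *
shift([.5164,-.0231,.117],2.7686)
g=manip.state(); 
c,s_=np.cos(-.37309),np.sin(-.37309)
d=np.array(g['tcp_pos'][:2])-[.48737,.07938]; X=c*d[0]+s_*d[1];Y=-s_*d[0]+c*d[1]
print('stand',X,Y,'q',np.arctan2(-Y,.06-X),np.hypot(.06-X,Y))
s=snap('scene','pics/s10.png')
cv2.imwrite('pics/s10a.png',cv2.resize(s[190:270,260:360,::-1],None,fx=6,fy=6,interpolation=cv2.INTER_CUBIC))
"
```

```text
shift cm [-6.19 -2.41  0.22] rot [0.0014 0.0026 0.0004] t 18.7 grip [0.468  0.022  0.1191] w 9.468494034679091 F [ 4.6  2.2 -2.1]
stand 0.0024240644858296995 -0.06074516140206723 q 0.8121767210087418 0.08369565690103098
```

View pics/s10a.png

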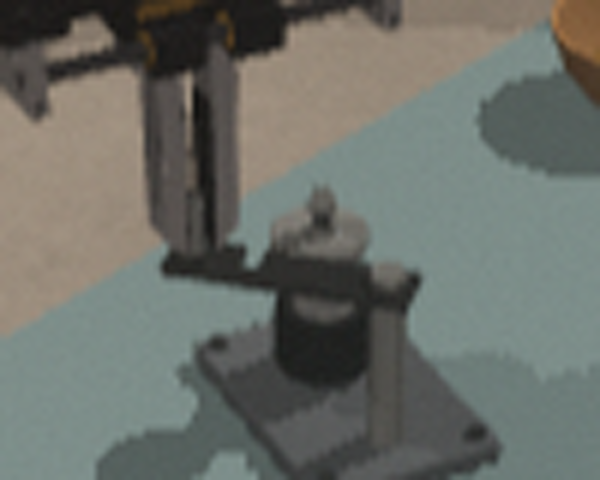

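The keeper follows with the tab pinched. Now the rest of the arc.

>>> move_arm --plan '[{"x":0.45,"y":0.5,"z":0,"rx":0,"ry":0,"rz":0},{"x":0.9,"y":1.05,"z":0,"rx":0,"ry":0,"rz":0},{"x":1.3,"y":1.6,"z":0,"rx":0,"ry":0,"rz":0},{"x":1.6,"y":2.2,"z":0,"rx":0,"ry":0,"rz":0},{"x":1.9,"y":2.8,"z":0,"rx":0,"ry":0,"rz":0},{"x":2.15,"y":3.5,"z":0,"rx":0,"ry":0,"rz":0},{"x":2.35,"y":4.1,"z":0,"rx":0,"ry":0,"rz":0},{"x":2.5,"y":4.8,"z":0,"rx":0,"ry":0,"rz":0},{"x":2.55,"y":5.4,"z":0,"rx":0,"ry":0,"rz":0},{"x":2.6,"y":5.9,"z":0,"rx":0,"ry":0,"rz":0},{"x":2.6,"y":6.1,"z":0,"rx":0,"ry":0,"rz":0},{"x":2.6,"y":6.1,"z":0,"rx":0,"ry":0,"rz":0}]'

```text
clock: 19.95
tcp_pos: [0.4638, 0.0883, 0.2985]
tool_rot: [-3.141, -0.004, 2.769]
wrist_force: [-1.9, 0.8, 5.6]
width: 0.102
```

```bash
cat > st.py <<'E'
from h import *
shift([.5164,-.0231,.117],2.7686)
g=manip.state(); 
c,s_=np.cos(-.37309),np.sin(-.37309)
d=np.array(g['tcp_pos'][:2])-[.48737,.07938]; X=c*d[0]+s_*d[1];Y=-s_*d[0]+c*d[1]
f=g['wrist_force']
print('stand',X,Y,'q',np.arctan2(-Y,.06-X),np.hypot(.06-X,Y),'Fstand',c*f[0]+s_*f[1],-s_*f[0]+c*f[1])
E
python3 st.py
```

```text
shift cm [-8.95 -8.47  0.12] rot [-0.0008 -0.0043  0.0006] t 19.95 grip [0.4631 0.0885 0.1185] w 9.552276484613312 F [-1.9  0.8  5.6]
stand -0.025194521642588733 -0.00023463482302045306 q 0.0027540999732851537 0.08519484474667287 Fstand -2.0224886069927503 0.052159878809144744
```

Near zero, but with no stop force yet. I'll push on 3 mm to feel the stop.

>>> move_arm --plan '[{"x":0,"y":0.15,"z":0,"rx":0,"ry":0,"rz":0},{"x":0,"y":0.3,"z":0,"rx":0,"ry":0,"rz":0},{"x":0,"y":0.3,"z":0,"rx":0,"ry":0,"rz":0},{"x":0,"y":0.3,"z":0,"rx":0,"ry":0,"rz":0}]'

```text
clock: 20.35
tcp_pos: [0.4649, 0.0908, 0.2985]
tool_rot: [-3.14, -0.004, 2.769]
wrist_force: [-2.3, -0.7, 6.4]
width: 0.098
```

```bash
python3 st.py
```

```text
shift cm [-8.95 -8.73  0.12] rot [-0.0011 -0.0042  0.0003] t 20.35 grip [0.4641 0.0909 0.1185] w 9.22768145459126 F [-2.3 -0.7  6.4]
stand -0.025130718143128138 0.002463212855786075 q -0.028926406950524973 0.08516634657620131 Fstand -1.9097380727180115 -1.5035980360185106
```

>>> move_arm --plan '[{"x":0,"y":0.15,"z":0,"rx":0,"ry":0,"rz":0},{"x":0,"y":0.3,"z":0,"rx":0,"ry":0,"rz":0},{"x":0,"y":0.3,"z":0,"rx":0,"ry":0,"rz":0},{"x":0,"y":0.3,"z":0,"rx":0,"ry":0,"rz":0}]'

```text
clock: 20.75
tcp_pos: [0.4653, 0.0922, 0.2984]
tool_rot: [-3.135, -0.005, 2.771]
wrist_force: [-4.6, -7.5, 6.6]
width: 0.098
```

```bash
python3 st.py; python3 -c "
from h import *
s=snap('scene','pics/s11.png')
cv2.imwrite('pics/s11a.png',cv2.resize(s[190:270,260:360,::-1],None,fx=6,fy=6,interpolation=cv2.INTER_CUBIC))"
```

```text
shift cm [-8.95 -8.89  0.16] rot [-0.0066 -0.0047  0.0021] t 20.75 grip [0.464  0.0914 0.1184] w 9.203956996250016 F [-4.6 -7.5  6.6]
stand -0.025256584618364563 0.0038543213080683477 q -0.04517772686386322 0.0853436641674951 Fstand -1.5311522202176873 -8.656736322306745
```

View pics/s11a.png

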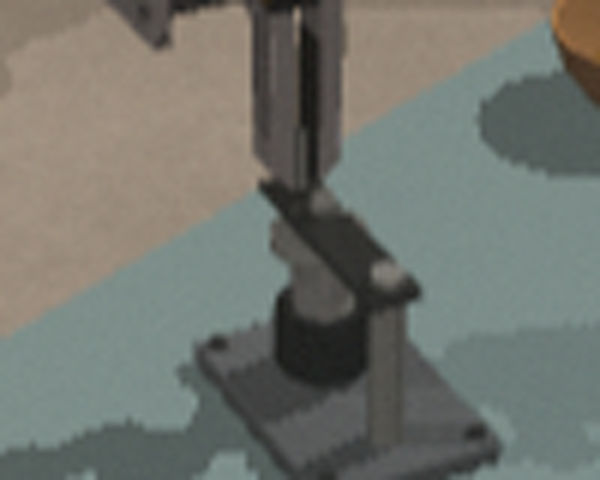

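There is a firm stop: 8.7 N against −y while the tab moved under 1 mm. I'll open in place, let it settle, and rise.

>>> move_arm --plan '[{"x":0,"y":-0.1,"z":0,"rx":0,"ry":0,"rz":0},{"x":0,"y":-0.1,"z":0,"rx":0,"ry":0,"rz":0},{"x":0,"y":-0.1,"z":0,"rx":0,"ry":0,"rz":0},{"x":0,"y":-0.1,"z":0,"rx":0,"ry":0,"rz":0},{"x":0,"y":-0.3,"z":0,"rx":0,"ry":0,"rz":0}]' --claw -0.3

```text
clock: 21.3
tcp_pos: [0.4663, 0.0906, 0.2985]
tool_rot: [3.141, -0.0, 2.769]
wrist_force: [0.1, 0.4, -0.2]
width: 0.354
```

>>> move_arm --plan '[{"x":0,"y":0,"z":-2,"rx":0,"ry":0,"rz":0},{"x":0,"y":0,"z":-5,"rx":0,"ry":0,"rz":0},{"x":0,"y":0,"z":-9,"rx":0,"ry":0,"rz":0},{"x":2,"y":4,"z":-13,"rx":0,"ry":0,"rz":0},{"x":4,"y":8,"z":-15,"rx":0,"ry":0,"rz":0},{"x":5,"y":12,"z":-15,"rx":0,"ry":0,"rz":0},{"x":5,"y":16,"z":-15,"rx":0,"ry":0,"rz":0},{"x":5,"y":20,"z":-15,"rx":0,"ry":0,"rz":0},{"x":5,"y":24,"z":-15,"rx":0,"ry":0,"rz":0},{"x":5,"y":26,"z":-15,"rx":0,"ry":0,"rz":0},{"x":5,"y":26,"z":-15,"rx":0,"ry":0,"rz":0}]'

```text
clock: 22.4
tcp_pos: [0.5151, 0.3531, 0.4475]
tool_rot: [3.141, -0.001, 2.771]
wrist_force: [0.0, -0.9, -0.1]
width: 0.35
```

```bash
python3 st.py; python3 -c "
from h import *
s=snap('scene','pics/s12.png');t=snap('top','pics/t12.png')
cv2.imwrite('pics/s12a.png',cv2.resize(s[190:270,260:360,::-1],None,fx=6,fy=6,interpolation=cv2.INTER_CUBIC))
cv2.imwrite('pics/t12a.png',cv2.resize(t[220:305,260:365,::-1],None,fx=7,fy=7,interpolation=cv2.INTER_CUBIC))
print((pix('top',[.48737-.025*np.cos(.37309),.07938+.025*np.sin(.37309),.122])[0]-[260,220]+.5)*7-.5)"
```

```text
shift cm [-13.74 -35.02  15.03] rot [ 0.0002 -0.001   0.0028] t 22.4 grip [0.515  0.3532 0.2675] w 32.896282329697264 F [ 0.  -0.9 -0.1]
stand -0.07391267650679625 0.26497533712889065 q -1.1028556680685133 0.29689145190756694 Fstand 0.35090539478397953 -0.8024067593199967
[185.14840296 438.38741398]
```

View pics/s12a.png

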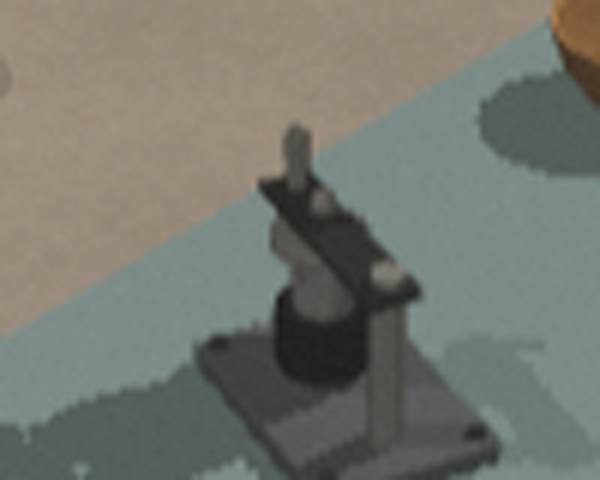

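View pics/t12a.png

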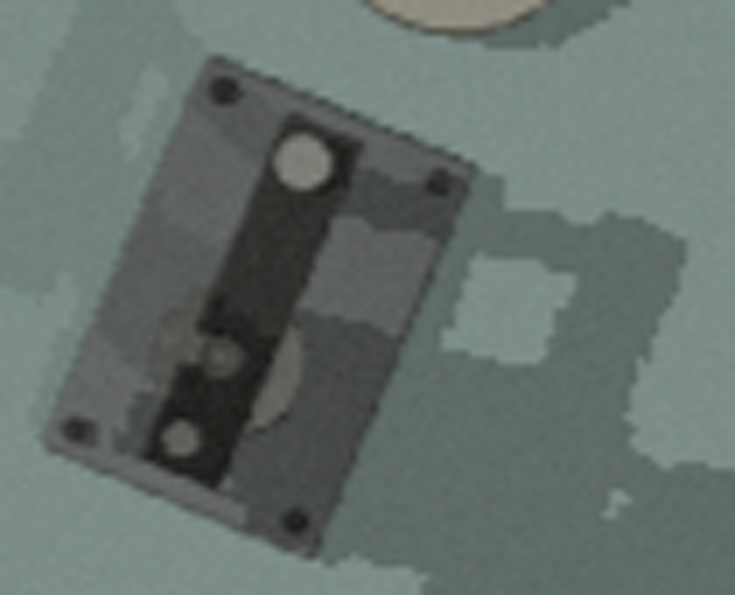

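View pics/t12.png

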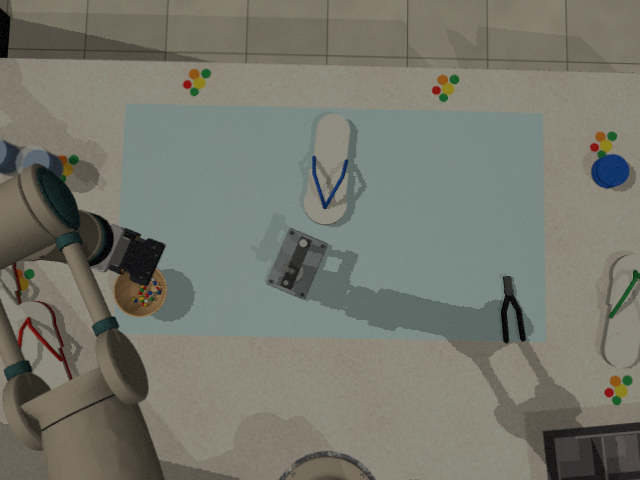

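The keeper's slot surrounds the neck, and its tab at (181,437) matches the predicted home position (185,438). The washer lies under the keeper, and the bowl, sandal and cutters have not moved. Handing in.

```bash
python3 -c "
from rig import manip
print(manip.hand_in())"
```

```text
the job is handed in; nothing more can be done
None
```

The shaft is back together and I handed the job in at about 22.5 s, well under the 67 s limit. The spacer stands on the bearing, the washer lies on the spacer, and the keeper is swung home around the neck. I let go of everything and moved the arm clear.

- **Keeper:** when I pushed past home, the tab met a firm stop at about 8.7 N. After release, the top view put the tab within 1 px (about 1 mm) of the fully-home position, with the slot around the neck.
- **Disagreement:** at the stop, the gripper position gave an angle of about -0.03 to -0.05 rad instead of 0. I put this down to the 1–2 mm uncertainty in the stand's position and flex in the pinch.
- **Forces:** contact forces stayed under 10 N in every reading I took.
- **Bystanders:** the bowl, sandal and cutters look unmoved in the last top picture.

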